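Set the bread-bag sealer's day wheel to Friday

TASK

The bag sealer on the bakery counter still codes an earlier day. With a light fingertip, flick the lugs of its coloured day wheel, the top going away from the machine's front, one click at a time so that each face snaps home, until Friday's green face stands on top at the red index lines; do not run past green. Nothing is to be picked up: leave the pale batch wheel beside it as it is, do not lift or shove the sealer, and leave everything else on the counter where it stands.

Things in the scene. Friction and masses are not known exactly. Their poses are not given: they have to be found in the camera images.
- sealer: Bench-top bag-neck tape sealer, 3.5 kg, loose on rubber feet, base 170 x 230 mm (x by y). Origin: centre of its underside; z up, +x from its front (where the worker, here the robot, stands) to its back. Left half (y 53 to 95 mm): taping head with V throat and blue tape roll, 160 mm high. Right half (y -92 to 10, x -52 to 52 mm): coder box with two print wheels standing out of its top.
- deck (a point): Centre of the cream coder box's flat top, 92 mm above the counter (sealer frame: x 0, y -41 mm). Red index lines cross the top at x = 0. Through its two slots stand the coloured day wheel (centred at sealer y = -70 mm) and the pale batch wheel (at y = -20 mm).
- day_hub (a point): Centre of the day wheel on its axle, 76 mm above the counter; the axle lies along the sealer's y. Drum radius 28 mm, 24 mm wide, seven coloured faces parted by seven white finger lugs, 5 mm thick, out to radius 38 mm, 0.898 rad apart. At a click stop a face lies level on top, with a lug 0.449 rad to either side of the top. The batch wheel, of the same size, begins 38 mm from here along sealer +y.
- day_wheel (a joint): Turn (rad), growing as the wheel's top goes to the sealer's +x, away from its front. Spring click stops every 2 pi/7 = 0.898; about 1.5 N at a lug starts it, past halfway it snaps to the next stop and stays. Top face: 0 blue (Monday), 0.898 yellow, 1.795 red, 2.693 brown, 3.590 green (Friday), 4.488 orange, 5.386 black. Starts at blue, yellow or red, settling into its stop in the first 0.5 s.
- batch_wheel (a joint): Turn of the pale batch wheel with black dots (rad), same click stops and same sense as the day wheel. It starts at about 0 and must stay there.
- tape_roll: Spare roll of yellow tape lying flat beside the sealer, ring of 92 mm outer diameter, 12 mm high; origin under its centre. To be left alone.
- clip_jar: Amber jar with a steel lid behind the sealer, 60 mm diameter, 75 mm high; origin under its centre. To be left alone.
- sandwich_cup: Brown kraft paper cup with a filled roll in it, 78 mm across the rim, 64 mm high; origin under its centre. To be left alone.
- tongs: Steel serving tongs lying flat, 235 mm long along their own x, 45 mm wide, 16 mm high; origin under their middle. To be left alone.
- mug: White mug, 80 mm diameter, 92 mm high; origin under its centre. To be left alone.
- spray_bottle: White bottle with blue cap, 64 mm diameter, 180 mm high; origin under its centre. To be left alone.

How it is judged:
By the outcome, as a careful person would: the job done as asked, in the order asked, and still so for the second after the job is handed in, with the robot touching nothing.
It also fails if it takes over 48 s, if anything falls off the work surface, if the arm or the gripper's body presses on something with over 40 N, if the wrist force passes 120 N, or if a joint passes its speed limit or range.

ROBOT

A 6-joint arm with a two-finger parallel gripper is mounted at the origin on the work surface. World frame = base frame: x ahead of the robot, y to its left, z up, the work surface at z = 0. Lengths are in mm, angles in rad, forces in N, time in s.
With the tool pointing down it reaches from about 350 to 775 mm from the base axis. Payload 7.3 kg.
Tool frame: the origin (TCP) lies on the centre line of the jaws, within the pads' length; the fingertips stand 22 mm ahead of it and the grasp point (between the pads) lies 3 mm ahead of it; z points along the fingers, y is the direction in which the jaws open and shut (so a half turn about z gives the same grasp; the last joint's range is limited). The gripper opens to 92 mm and grips with 3 to 60 N. Pads are 19 mm wide; open, the fingers measure 130 mm over their backs; the gripper's body (75 mm by 190 mm) begins 47 mm behind the grasp point.
Start: joints at [-1.435, 0.342, 1.524, -0, 1.275, -0.146], TCP at [146.017, -504.303, 248.741] pointing down, gripper open.
Joint ranges: [-2.53, 2.53], [-0.77, 2.02], [0.04, 2.7], [-1, 4.14], [0.28, 2.66], [-3.11, 3.11]. Speed limits (rad/s): [2.57, 2.57, 3.14, 3.14, 3.14, 3.14].

INTERFACE

Orientations are given as [roll, pitch, yaw] about the fixed x, y, z axes, in that order (R = Rz(yaw) Ry(pitch) Rx(roll)).
In Python, from plant import get_obs, capture, bot, spot_in gives the robot as it stands.
- The arm moves only by the shell command python3 -m handwheel 'ROWS' [OPENING]. ROWS is JSON, a list of rows, each a list of 2 entries, a list of its own where there are three numbers: the shift along the world's x, y, z in mm, then the turn, a rotation vector about the world's x, y, z in rad. In form: [[[x, y, z], [wx, wy, wz]], ...]. A call has 1 to 12 rows; each row shifts and turns the commanded pose from where the row before left it; what a row does not reach is not made up. A row lasts 1/8 s, in which the tool goes at most 62.5 mm and 10.7 degrees, less where a joint would pass 70% of its speed; a pose out of reach is approached as far as the arm can. A call is refused whole if a number of a shift passes 62.5 or a number of a turn 0.188, either way. A call with a gripper value outside its range is refused whole. OPENING is the closure, from 0 (fully open) to 1 (shut), set as the call begins (- or left out, the last holds). The fingers move at their own pace and stop on an object; the grip force is fixed at half the most. Time passes only in rows, so rows that do not move let the fingers close. It gives the time, the measured TCP pose, the force and the opening at its end, in the units of the state.
- get_obs(): the state, without advancing time (a new reading comes with each control period).
- capture(name): name is "scene" or "top" or "wrist"; returns a dict with "img" (384x512x3 uint8, red, green, blue), "fx", "fy", "cx", "cy" (pixels), "cam_to_world" (4x4, takes a point from camera to world coordinates). Camera axes: x right, y up, looking along -z (the intrinsics and any distortion apply to the point x, -y, -z); pixel columns grow to the right and rows downward; lengths in mm; the calibration is good to about 2 mm. A picture is of the moment at which its call begins. There is no depth.
- bot.close_job(): hands the job in, once; it reports no verdict.
Trained networks look in the newest picture that a camera, given by its name, has taken for a name from the list of things; names that differ only in an ending like _2 or _b are one class to them, and where a whole thing is asked for, a point or a joint stands for the part that bears it (a point fixed in the world has none). Each returns a list of dicts, best first, with "score" (0 to 1); they miss things now and then, are a little off and sometimes report something else, mostly with a low value. They report only what shows in the picture. A call takes as long as a camera call.
- spot_in(thing, camera): "xyz" ([x, y, z] in mm, in the coordinates of the camera as it stood for that picture, good to about 4 mm: the middle of the surface that is visible of it).
The state is a dict: "time": time; "joint_positions": joint angles; "dq": joint speeds; "tau": joint torques, N m; "tool_pos": TCP position; "tcp_rot": TCP orientation; "contact_force": force on the tool from outside, world axes, zero at the start; "moment": the same for the moment, N m; "grip_width": finger opening in mm.
Only numpy, scipy, OpenCV 4.12 (cv2) and the standard library are available. Lean on these libraries where they do the work, as an engineer would, in place of code of your own. Each camera call takes 0.05 s, during which the arm holds its last target. There are 200 camera calls.

## Working session

There is one attempt and no reset: what is moved stays moved. The work goes in short steps, Python scripts to look and compute and a shell command to move; the robot and the scene stay as the last step left them, time stands still between calls to the robot, and variables do not carry over. Pictures are saved under pics/ and viewed, about 8 in all and at most 12, crops included, and the job is handed in when it is done.

```bash
mkdir -p pics
cat > h.py <<'E'
import numpy as np, cv2
from plant import get_obs, capture, bot, spot_in
def snap(cam,name=None):
    c=capture(cam)
    if name: cv2.imwrite('pics/'+name,c['img'][:,:,::-1])
    return c
def w(c,p): return (np.array(c['cam_to_world'])@np.r_[p,1])[:3]
def ray(c,u,v,z):
    T=np.array(c['cam_to_world']); d=T[:3,:3]@np.array([(u-c['cx'])/c['fx'],-(v-c['cy'])/c['fy'],-1]); o=T[:3,3]
    return o+d*(z-o[2])/d[2]
def proj(c,p):
    T=np.array(c['cam_to_world']); q=T[:3,:3].T@(np.array(p)-T[:3,3]); return c['cx']-c['fx']*q[0]/q[2], c['cy']+c['fy']*q[1]/q[2]
E
python3 - <<'E'
from h import *
for cam in ['top','scene']:
    c=snap(cam,cam+'1.png'); print(cam,[k for k in c], c['fx'],np.round(c['cam_to_world'],2).tolist())
    for t in ['sealer','deck','day_hub','day_wheel','batch_wheel','spray_bottle','mug']:
        for r in spot_in(t,cam)[:2]: print(t,round(r['score'],2),w(c,r['xyz']).round(1))
a=cv2.imread('pics/top1.png');b=cv2.imread('pics/scene1.png')
print(get_obs())
E
```

```text
top ['img', 'fx', 'fy', 'cx', 'cy', 'cam_to_world'] 395.91554340856186 [[-0.01, 0.99, -0.1, 431.56], [-1.0, -0.01, -0.0, 0.42], [-0.01, 0.1, 0.99, 1489.85], [0.0, 0.0, 0.0, 1.0]]
sealer 0.75 [520.  -62.9  66. ]
deck 0.67 [523.9 -67.7  66.9]
day_hub 0.95 [527.4 -67.1  63.3]
day_wheel 0.53 [ 540.8 -138.8   99.3]
batch_wheel 0.57 [527.3 -88.9 100.5]
spray_bottle 0.73 [ 618.3 -357.6  117.5]
mug 0.96 [635.6 499.1  41.2]
scene ['img', 'fx', 'fy', 'cx', 'cy', 'cam_to_world'] 367.6086689923937 [[0.62, -0.55, 0.56, 1190.36], [0.79, 0.42, -0.45, -480.86], [0.01, 0.72, 0.69, 821.81], [0.0, 0.0, 0.0, 1.0]]
sealer 0.98 [567.8 -78.5  67.9]
deck 0.96 [567.1 -81.6  69.8]
day_hub 0.57 [564.5 -75.7  65.3]
day_wheel 0.62 [ 551.8 -135.6   99.6]
spray_bottle 0.55 [ 642.6 -372.6  109.6]
mug 0.93 [651.  468.   56.9]
{'time': 0.8, 'joint_positions': array([-1.43498956e+00,  3.41997330e-01,  1.52410794e+00, -7.45084523e-06,
        1.27541279e+00, -1.45979736e-01]), 'dq': array([ 0.00094796, -0.00085056, -0.00137565, -0.00019526,  0.00089635,
       -0.00016066]), 'tau': array([-1.36689359e-03, -4.31093609e+01, -2.44464648e+01,  7.16764620e-02,
        4.82922688e-02,  2.82937697e-05]), 'tool_pos': array([ 146.01868836, -504.29482256,  248.73911675]), 'tcp_rot': array([3.14151989e+00, 1.79027227e-05, 2.81788670e-01]), 'contact_force': array([-0.52036028, -0.25103265, -0.32292069]), 'moment': array([-0.02099877, -0.01355227,  0.0220327 ]), 'grip_width': 91.91704571676259}
```

View pics/top1.png

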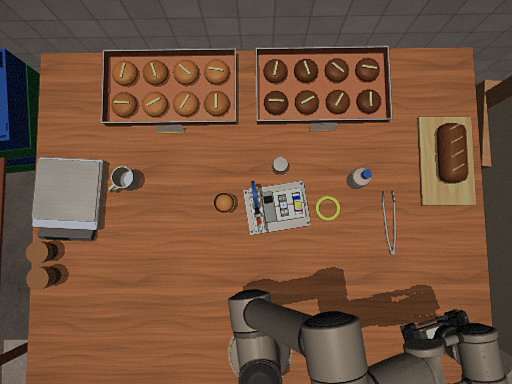

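View pics/scene1.png

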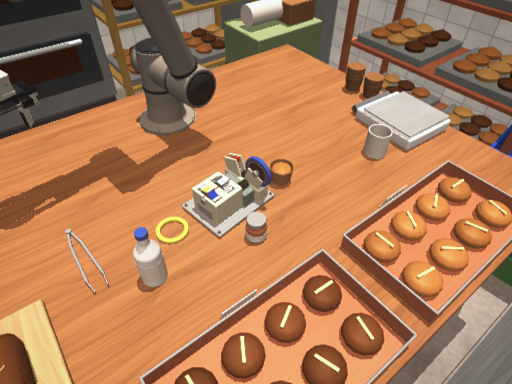

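The top view shows the sealer near pixel (277,207), and the scene view shows it near (228,195). A face on top looks yellow. Next I'll move above it for a wrist view.

```bash
python3 -m handwheel '[[[20,20,20],[0,0,0]],[[34,38,15],[0,0,0]],[[34,38,15],[0,0,0]],[[34,38,15],[0,0,0]],[[34,38,5],[0,0,0]],[[34,38,0],[0,0,0]],[[34,38,0],[0,0,0]],[[34,38,0],[0,0,-0.05]],[[34,38,0],[0,0,-0.05]],[[28,22,0],[0,0,-0.05]],[[0,0,0],[0,0,0]],[[0,0,0],[0,0,0]]]' 1
python3 - <<'E'
from h import *
c=snap('wrist','w1.png'); np.save('c1.npy',c,allow_pickle=True)
print(np.round(c['cam_to_world'],3).tolist(),c['fx'],c['cx'],c['cy'])
for t in ['sealer','deck','day_hub','day_wheel','batch_wheel']:
    for r in spot_in(t,'wrist')[:2]: print(t,round(r['score'],2),w(c,r['xyz']).round(1))
o=get_obs(); print(o['tool_pos'],o['tcp_rot'],o['contact_force'])
a=cv2.imread('pics/w1.png'); cv2.imwrite('pics/w1b.png',cv2.resize(a,(800,600),interpolation=cv2.INTER_CUBIC))
E
```

```text
time: 2.3
tool_pos: [465.6, -158.5, 318.6]
tcp_rot: [3.141, 0.001, 0.133]
contact_force: [-0.4, -0.3, -1.1]
grip_width: 0.6
[[0.132, 0.957, 0.259, 534.956], [-0.991, 0.127, 0.035, -148.398], [0.001, -0.261, 0.965, 453.768], [0.0, 0.0, 0.0, 1.0]] 302.64236231252374 253.19645458194483 192.85368167072235
sealer 0.72 [542.3 -55.3  92.1]
deck 0.72 [539.6 -56.   89.2]
day_hub 0.8 [539.2 -55.2  91.4]
day_wheel 0.66 [ 539.5 -140.    98.6]
batch_wheel 0.69 [532.2 -94.3  96.1]
batch_wheel 0.27 [ 541.7 -138.2   98.6]
[ 465.59917102 -158.92147296  318.88522377] [ 3.14128319e+00 -1.09252527e-04  1.30612149e-01] [-0.373256   -0.12670404  0.46231666]
```

View pics/w1b.png

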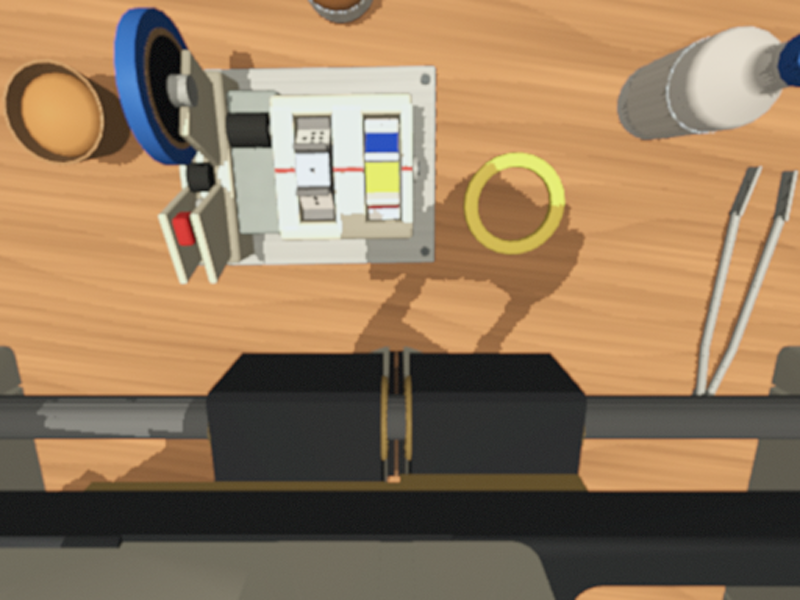

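Yellow is on top at about (382,180), with blue beyond it and red on the near side, so three clicks are needed. Next I'll fit the sealer pose from the deck corners and wheel marks.

Run:
```python
from h import *
from scipy.optimize import least_squares
c=np.load('c1.npy',allow_pickle=True).item()
L=[((52,10,92),(272,96)),((52,-92,92),(411,96)),((-52,-92,92),(412,237)),((-52,10,92),(278,238)),((0,-92,92),(412,168)),((0,10,92),(275,170)),
   ((0,-70,104),(382,180))][:6]
P=np.array([a for a,_ in L],float);U=np.array([(b[0]+.5,b[1]+.5) for _,b in L])/1.5625-.5
def tw(s,p): 
    k,q=np.cos(s[2]),np.sin(s[2]); return np.array([s[0]+k*p[0]-q*p[1],s[1]+q*p[0]+k*p[1],p[2]])
f=lambda s:np.ravel([np.array(proj(c,tw(s,p)))-u for p,u in zip(P,U)])
r=least_squares(f,[540,-75,0.1],x_scale=[1,1,.01]); s=r.x; print(s,(r.fun.reshape(-1,2)*1.56).round(1).tolist())
for n,p in dict(hub=(0,-70,76),top=(0,-70,104),lug=(-16.5,-70,110),start=(-33,-70,105),bw=(0,-20,104),base=(85,-115,10),base2=(-85,-115,10)).items():
    print(n,tw(s,p).round(1),(np.array(proj(c,tw(s,p)))*1.5625).round())
t=capture('top')
# check vs top camera
print('top px', proj(t,tw(s,(0,-70,104))), [ (lambda r:w(t,r['xyz']).round(1))(r) for r in spot_in('day_wheel','top')[:1]])
cv2.imwrite('pics/t2.png',cv2.resize(t['img'][170:245,225:325,::-1],(800,600),interpolation=cv2.INTER_CUBIC))
```

```text
[ 5.27302365e+02 -6.92269984e+01  1.34733407e-01] [[-2.9, -2.4], [2.1, -2.9], [0.2, 2.9], [0.9, 2.3], [0.6, 1.4], [-0.8, -0.2]]
hub [ 536.7 -138.6   76. ] [383. 169.]
top [ 536.7 -138.6  104. ] [382. 169.]
lug [ 520.4 -140.8  110. ] [382. 193.]
start [ 504. -143.  105.] [382. 216.]
bw [530. -89. 104.] [312. 169.]
base [ 627.  -171.8   10. ] [436.  67.]
base2 [ 458.5 -194.6   10. ] [433. 263.]
top px (np.float64(296.9335553912553), np.float64(202.39691565585488)) []
```

View pics/t2.png

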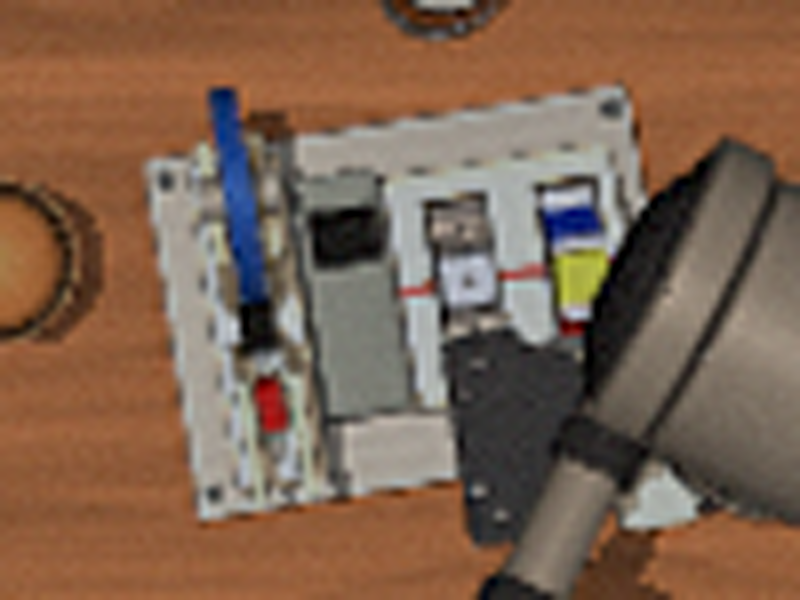

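The fit agrees: the base corners it predicts land within 2 px of the image. However, yellow's centre sits about 11 px nearer the front than the index line. I'll approach and check the wheel phase from close up.

```bash
python3 -m handwheel '[[[10,5,-30],[0,0,0.004]],[[10,5,-40],[0,0,0]],[[8,3,-40],[0,0,0]],[[5,1.5,-30],[0,0,0]],[[1,1,-18],[0,0,0]],[[0,0,0],[0,0,0]],[[0,0,0],[0,0,0]]]'
python3 - <<'E'
from h import *
c=snap('wrist','w2.png'); np.save('c2.npy',c,allow_pickle=True)
s=[527.3,-69.2,0.1347]
def tw(p):
    k,q=np.cos(s[2]),np.sin(s[2]); return np.array([s[0]+k*p[0]-q*p[1],s[1]+q*p[0]+k*p[1],p[2]])
o=get_obs(); print(o['tool_pos'],o['tcp_rot'],o['contact_force'])
img=cv2.resize(c['img'][:,:,::-1],(800,600),interpolation=cv2.INTER_CUBIC)
pts={(-58):(0,0,255),(-82):(0,0,255)}
for y in pts:
  for k in (-1,0,1,2):
    a=-.449+.898*k-.898
    for r in (28,38):
      p=np.array(proj(c,tw((r*np.sin(a),y,76+r*np.cos(a)))))*1.5625
      cv2.circle(img,tuple(int(v) for v in p),2,(255,0,255) if r==38 else (0,160,0),-1)
for p in [(52,10,92),(52,-92,92),(-52,-92,92),(0,-92,92),(0,10,92)]:
  q=np.array(proj(c,tw(p)))*1.5625; cv2.circle(img,tuple(int(v) for v in q),3,(0,0,255),1)
p=np.array(proj(c,tw((0,-70,104))))*1.5625; print(p)
cv2.imwrite('pics/w2b.png',img)
E
```

```text
time: 3.58
tool_pos: [500.4, -143.2, 161.6]
tcp_rot: [3.141, -0.001, 0.136]
contact_force: [0.7, 0.9, -0.3]
grip_width: 0.4
[ 500.50852819 -143.17920829  161.83335037] [ 3.14044962e+00 -1.63709946e-03  1.35625964e-01] [-0.93343919  0.38842727 -0.10813827]
[398.35889051 257.877819  ]
```

View pics/w2b.png

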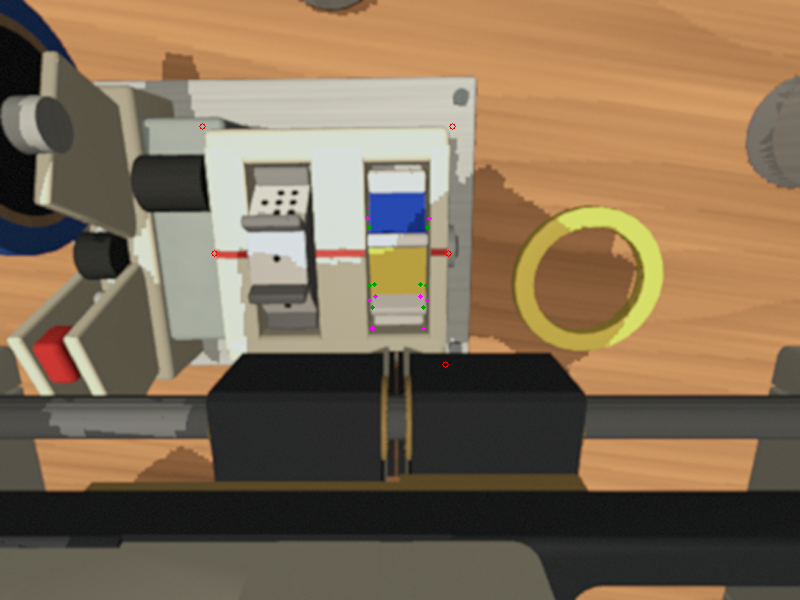

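The index line and batch wheel fit the model. The day wheel, though, stands roughly 0.25 rad short of yellow's stop: its far lug is at row 240, where 218 is expected. I'll place the finger between the two lugs and ease it home first.

```bash
python3 -m handwheel '[[[14,2,0],[0,0,0]],[[13.4,1.4,0],[0,0,0]],[[0,0,-16],[0,0,0]],[[0,0,-15.5],[0,0,0]],[[0,0,0],[0,0,0]],[[0,0,0],[0,0,0]]]'
python3 -m handwheel '[[[3,0.4,0],[0,0,0]],[[3,0.4,0],[0,0,0]],[[3,0.4,0],[0,0,0]]]'
python3 -m handwheel '[[[2.5,0.3,0],[0,0,0]],[[2.5,0.4,0],[0,0,0]],[[0,0,0],[0,0,0]]]'
python3 -m handwheel '[[[0,0,20],[0,0,0]],[[-20,-2.7,12],[0,0,0]],[[-20,-2.7,0],[0,0,0]],[[0,0,0],[0,0,0]],[[0,0,0],[0,0,0]]]'
cat >> h.py <<'E'
s=[527.3,-69.2,0.1347]
def tw(p):
    k,q=np.cos(s[2]),np.sin(s[2]); return np.array([s[0]+k*p[0]-q*p[1],s[1]+q*p[0]+k*p[1],p[2]])
def look(name):
    c=snap('wrist'); print(get_obs()['tool_pos'].round(1))
    img=np.ascontiguousarray(c['img'][:,:,::-1])
    u,v=proj(c,tw((0,-70,104))); u0=int(u)-90;v0=int(v)-70
    big=cv2.resize(img[max(v0,0):v0+130,u0:u0+160],None,fx=4,fy=4,interpolation=cv2.INTER_CUBIC)
    for y in (-58,-82,-32,-8):
      for a in (-.449,.449):
        for r in (28,38):
          p=(np.array(proj(c,tw((r*np.sin(a),y,76+r*np.cos(a)))))-[u0,max(v0,0)]+.5)*4
          cv2.circle(big,tuple(int(t) for t in p),3,(255,0,255) if r==38 else (0,160,0),-1)
    cv2.imwrite('pics/'+name,big)
E
python3 -c "from h import *;look('w3.png')"
```

```text
time: 4.38
tool_pos: [527.6, -139.5, 129.5]
tcp_rot: [3.141, -0.0, 0.136]
contact_force: [-0.5, 0.1, -0.1]
grip_width: 0.3
time: 4.75
tool_pos: [536.9, -138.2, 129.6]
tcp_rot: [3.141, -0.001, 0.136]
contact_force: [1.0, 0.1, 0.0]
grip_width: 0.3
time: 5.12
tool_pos: [540.4, -137.6, 128.7]
tcp_rot: [-3.141, 0.003, 0.136]
contact_force: [-5.2, -2.4, 0.4]
grip_width: 0.2
time: 5.75
tool_pos: [502.3, -143.0, 161.4]
tcp_rot: [3.141, -0.001, 0.136]
contact_force: [0.4, 0.0, 0.4]
grip_width: 0.6
[ 502.3 -142.9  161.3]
```

View pics/w3.png

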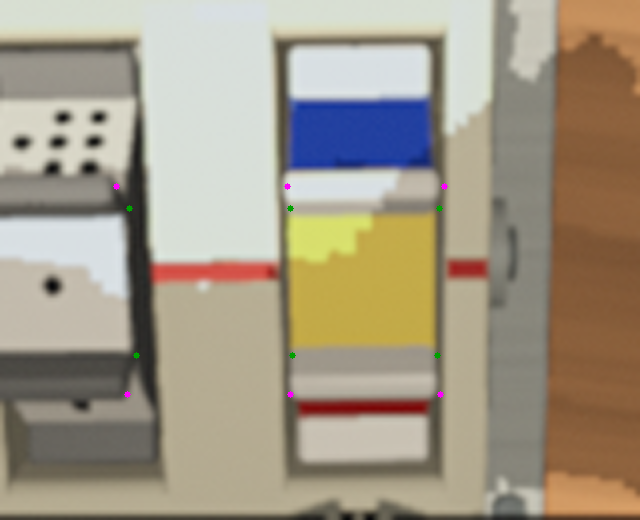

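The yellow face is now square at its stop, with lugs on the predicted marks (rows 187 and 394), and the batch wheel is unchanged. Now the first click.

```bash
python3 -m handwheel '[[[0,0,-17],[0,0,0]],[[0,0,-17],[0,0,0]],[[0,0,0],[0,0,0]]]'
python3 -m handwheel '[[[4,0.5,0],[0,0,0]],[[4,0.5,0],[0,0,0]],[[4,0.6,0.5],[0,0,0]],[[4,0.5,0.5],[0,0,0]],[[4,0.5,0.5],[0,0,0]]]'
python3 -m handwheel '[[[4,0.6,0.5],[0,0,0]],[[4,0.5,0.5],[0,0,0]],[[4,0.5,0.5],[0,0,0]],[[2.4,0.4,0],[0,0,0]],[[0,0,0],[0,0,0]]]'
python3 -m handwheel '[[[0,0,16],[0,0,0]],[[0,0,15],[0,0,0]],[[-17.4,-2.3,0],[0,0,0]],[[-17,-2.3,0],[0,0,0]],[[0,0,0],[0,0,0]],[[0,0,0],[0,0,0]]]'
python3 -c "from h import *;look('w4.png')"
```

```text
time: 6.18
tool_pos: [501.3, -142.5, 126.0]
tcp_rot: [-3.14, 0.002, 0.136]
contact_force: [0.4, -0.2, 0.0]
grip_width: 0.8
time: 6.8
tool_pos: [521.9, -140.3, 129.2]
tcp_rot: [3.141, -0.001, 0.136]
contact_force: [-1.4, -0.2, 1.0]
grip_width: 0.4
time: 7.42
tool_pos: [536.0, -138.2, 130.2]
tcp_rot: [3.141, -0.0, 0.136]
contact_force: [1.0, -0.1, 0.3]
grip_width: 0.3
time: 8.18
tool_pos: [502.3, -143.1, 162.1]
tcp_rot: [3.141, -0.002, 0.136]
contact_force: [-0.1, 0.2, 0.3]
grip_width: 0.6
[ 502.2 -143.   161.8]
```

View pics/w4.png

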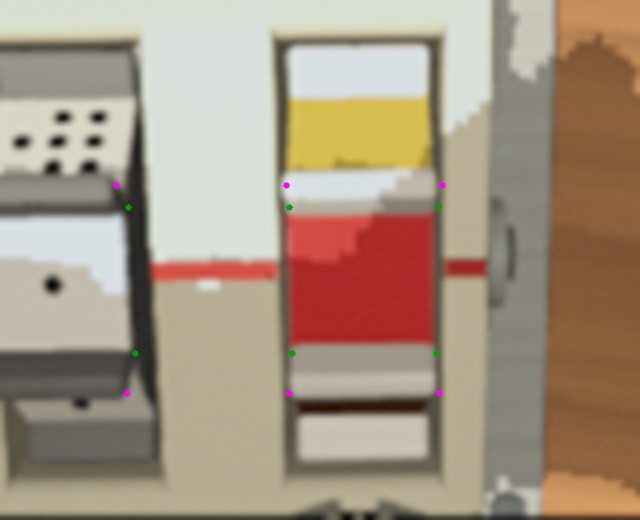

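Red has snapped home (lugs on the marks at rows 186 and 394), and the sealer has not moved. Now the second click.

```bash
python3 -m handwheel '[[[0,0,-17],[0,0,0]],[[0,0,-17],[0,0,0]],[[0,0,0],[0,0,0]]]'
python3 -m handwheel '[[[4,0.5,0],[0,0,0]],[[4,0.5,0],[0,0,0]],[[4,0.6,0.5],[0,0,0]],[[4,0.5,0.5],[0,0,0]],[[4,0.5,0.5],[0,0,0]]]'
python3 -m handwheel '[[[4,0.6,0.5],[0,0,0]],[[4,0.5,0.5],[0,0,0]],[[4,0.5,0.5],[0,0,0]],[[2.4,0.4,0],[0,0,0]],[[0,0,0],[0,0,0]]]'
python3 -m handwheel '[[[0,0,16],[0,0,0]],[[0,0,15],[0,0,0]],[[-17.4,-2.3,0],[0,0,0]],[[-17,-2.3,0],[0,0,0]],[[0,0,0],[0,0,0]],[[0,0,0],[0,0,0]]]'
python3 -c "from h import *;look('w5.png')"
```

```text
time: 8.6
tool_pos: [501.2, -142.5, 126.3]
tcp_rot: [-3.14, 0.002, 0.136]
contact_force: [0.2, 0.1, -0.5]
grip_width: 0.0
time: 9.22
tool_pos: [521.9, -140.3, 129.2]
tcp_rot: [3.141, -0.001, 0.136]
contact_force: [-2.2, -0.3, 0.9]
grip_width: 0.3
time: 9.85
tool_pos: [536.0, -138.3, 130.2]
tcp_rot: [3.141, -0.0, 0.136]
contact_force: [-0.4, 0.2, -0.2]
grip_width: 0.6
time: 10.6
tool_pos: [502.3, -143.1, 162.1]
tcp_rot: [3.141, -0.002, 0.136]
contact_force: [0.2, -0.6, 0.7]
grip_width: 0.7
[ 502.2 -143.   161.8]
```

View pics/w5.png

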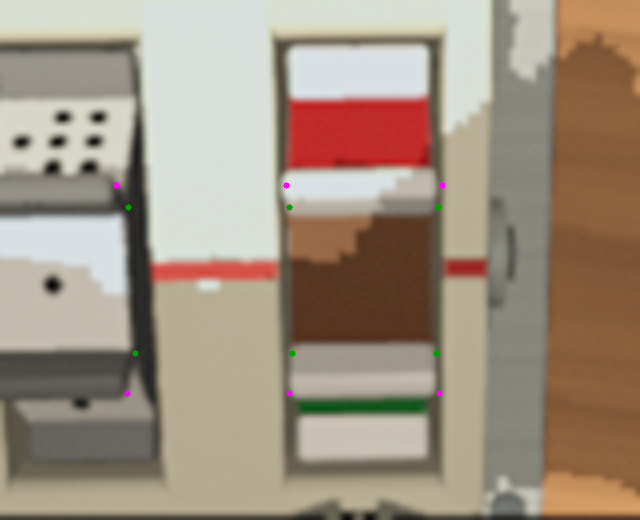

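Brown is home, and green is next (strip at row 405). Now the third and last click.

```bash
python3 -m handwheel '[[[0,0,-17],[0,0,0]],[[0,0,-17],[0,0,0]],[[0,0,0],[0,0,0]]]'
python3 -m handwheel '[[[4,0.5,0],[0,0,0]],[[4,0.5,0],[0,0,0]],[[4,0.6,0.5],[0,0,0]],[[4,0.5,0.5],[0,0,0]],[[4,0.5,0.5],[0,0,0]]]'
python3 -m handwheel '[[[4,0.6,0.5],[0,0,0]],[[4,0.5,0.5],[0,0,0]],[[4,0.5,0.5],[0,0,0]],[[2.4,0.4,0],[0,0,0]],[[0,0,0],[0,0,0]]]'
python3 -m handwheel '[[[0,0,16],[0,0,0]],[[0,0,15],[0,0,0]],[[-17.4,-2.3,0],[0,0,0]],[[-17,-2.3,0],[0,0,0]],[[0,0,0],[0,0,0]],[[0,0,0],[0,0,0]]]'
python3 -c "from h import *;look('w6.png')"
```

```text
time: 11.02
tool_pos: [501.2, -142.5, 126.2]
tcp_rot: [-3.14, 0.002, 0.136]
contact_force: [0.1, 1.0, 0.8]
grip_width: 0.5
time: 11.65
tool_pos: [521.9, -140.3, 129.2]
tcp_rot: [3.141, -0.001, 0.136]
contact_force: [-1.7, 0.5, 0.9]
grip_width: 0.5
time: 12.28
tool_pos: [536.0, -138.2, 130.2]
tcp_rot: [3.141, -0.0, 0.136]
contact_force: [-0.1, -0.0, -0.6]
grip_width: 0.3
time: 13.02
tool_pos: [502.3, -143.1, 162.1]
tcp_rot: [3.141, -0.002, 0.136]
contact_force: [-0.6, -0.3, 1.0]
grip_width: 0.2
[ 502.2 -143.   161.8]
```

View pics/w6.png

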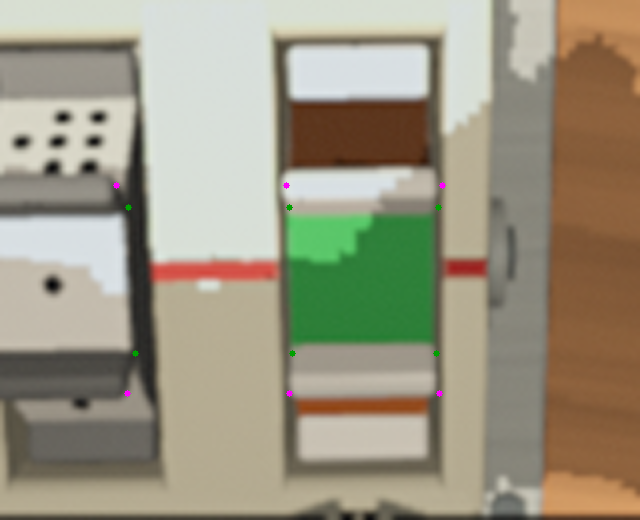

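Green stands on top at the red index lines, its lugs are on the marks, and the batch wheel is unchanged. I'll rise clear and hand in.

```bash
python3 -m handwheel '[[[0,0,30],[0,0,0]],[[0,0,40],[0,0,0]],[[0,0,30],[0,0,0]],[[0,0,0],[0,0,0]],[[0,0,0],[0,0,0]]]'
python3 -c "from h import *;look('w7.png');print(bot.close_job())"
```

```text
time: 13.7
tool_pos: [501.3, -142.7, 260.4]
tcp_rot: [-3.141, 0.001, 0.136]
contact_force: [-0.1, -0.5, -0.4]
grip_width: 0.5
[ 501.1 -142.6  260. ]
the job is handed in; nothing more can be done
None
```

View pics/w7.png

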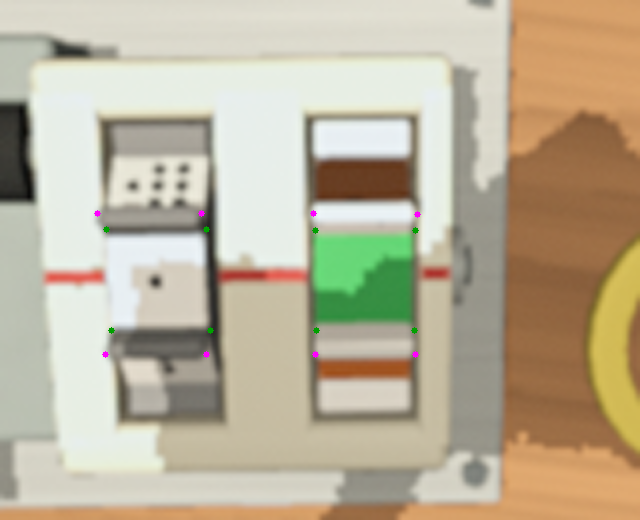

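The day wheel now shows Friday's green face on top at the red index lines, and the job is handed in at about 13.8 s of the 48 s allowed.

- **Starting state:** The wheel showed yellow, but stood roughly 0.25 rad short of its stop, although the brief said it would settle. I eased it home first with the closed fingertip.
- **Clicks:** Three separate flicks took it through red and brown to green, with the finger lifted and the wheel checked in a picture after each one. It did not run past green.
- **Forces:** The highest reading at the end of any move was about 6 N, when easing the wheel home. The click pushes read about 1 to 2.5 N.
- **Last check:** The final wrist picture shows green centred, its lugs on the predicted stop marks. The batch wheel still shows its one-dot face, and the sealer still matches the pose I first measured. The finger was about 124 mm above the wheel, touching nothing.
- **Not checked:** I took no full-scene picture at the end, but the arm made contact only with the day wheel's lugs as far as the force readings show.

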